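# Fit the feed-terminal collars and test the contact with a spring probe

## Robot

A 7-joint arm with a two-finger parallel gripper is mounted at the origin on a cart in front of the work surface, level with it; the furniture and walls round the work are solid. World frame = base frame: x ahead of the robot, y to its left, z up, the work surface at z = 0. Lengths are in mm, angles in rad, forces in N, time in s.
With the tool pointing down it reaches from about 350 to 900 mm from the base axis. Payload 7.2 kg.
Tool frame: the origin (TCP) lies on the centre line of the jaws, within the pads' length; the fingertips stand 17 mm ahead of it and the grasp point (between the pads) lies 2 mm behind it; z points along the fingers, y is the line along which they close (so a half turn about z gives the same grasp; the last joint's range is limited). The gripper opens to 85 mm and grips with 20 to 120 N. Pads are 22 mm wide; open, the fingers measure 114 mm over their backs; the gripper's body (76 mm by 85 mm) begins 54 mm behind the grasp point. The pads swing forward as they close: fully open they stand 13 mm farther back than shut.
Start: joints at [-1.362, 0.411, -0.013, 1.596, 0.006, 1.134, -0.082], TCP at [170.809, 601.209, 248.297] pointing down, gripper open.
Joint ranges: [-2.95, 2.95], [-0.29, 1.99], [-1.47, 1.44], [0.14, 2.54], [-1.03, 4.17], [0.13, 1.85], [-2.86, 2.86]. Speed limits (rad/s): [2.39, 2.39, 3.01, 3.01, 3.14, 3.14, 3.14].

## Interface

Orientations are given as a unit quaternion [w, x, y, z].
In Python, from rig import ctrl gives the robot as it stands. The module is installed in compiled form; this text tells all that it offers.
- The arm moves only by the tool move_arm, never from a script. Its argument "rows" is one flat list of numbers, 6 for each row, row after row: the shift along the tool's x, y, z in units of 25 mm (1.0 is 25 mm), then the turn, a rotation vector about the tool's x, y, z in degrees. In form: [tx, ty, tz, rx, ry, rz, tx, ty, tz, rx, ry, rz, ...]. A call has 1 to 12 rows; each row shifts and turns the commanded pose from where the row before left it, along the tool's axes as they then stand; what a row does not reach is not made up. A row lasts 1/12 s, in which the tool goes at most 41.7 mm and 7.16 degrees, less where a joint would pass 70% of its speed; a pose out of reach is approached as far as the arm can. A call is refused whole if a number of a shift passes 1 or a number of a turn 7.16, either way. A call with a gripper value outside its range is refused whole. "hand" is the closure in counts, from 0 (fully open) to 255 (shut), set as the call begins (left out, the last holds). The fingers move at their own pace and stop on an object; "newtons" is the grip in N (left out, the last holds). Time passes only in rows, so rows that do not move let the fingers close. It gives the time, the measured TCP pose, the force, the opening and the grip force at its end, in the units of the state.
- ctrl.read_state(): the state, without advancing time (a new reading comes with each control period).
- ctrl.read_camera(name): name is "scene" or "top" or "wrist"; returns a dict with "color" (480x640x3 uint8, red, green, blue), "depth" (480x640 float32, mm along the optical axis (not along the pixel's ray), 0 where there is no reading), "vertical_fov" (degrees; the focal length in pixels is half the picture's height over the tangent of half this angle, whatever the lens; pixels are square), "cx", "cy" (the principal point, pixels), "T" (4x4, takes a point from camera to world coordinates). Camera axes: x right, y down, z forward; pixel columns grow to the right and rows downward; lengths in mm; the calibration is good to about 2 mm. A picture is of the moment at which its call begins.
- ctrl.sign_off(): hands the job in; it is judged then, once.
The state is a dict: "clock": time; "qpos": joint angles; "qvel": joint speeds; "joint_torque": joint torques, N m; "position": TCP position; "eef_rot": TCP orientation; "force": force on the tool from outside, world axes, zero at the start; "wrist_torque": the same for the moment, N m; "finger_gap": opening from 0.0 (shut) to 1.0 (fully open); "finger_force": force on a finger pad.
Only numpy, scipy, OpenCV 4.12 (cv2) and the standard library are available. Lean on these libraries where they do the work, as an engineer would, in place of code of your own. Each camera call takes 0.05 s, during which the arm holds its last target. There are 200 camera calls.

## Task

Fit out the layout's feed terminal: thread the wide collar down the terminal post until it lies flat on the base plate, then the narrow collar down the same post until it lies flat on the wide one, letting go of each. Then lift the spring-tipped test probe out of its wooden stand by its handle and press its tip gently on the brass disc of the sloping test plate, square to the plate, with the sprung tip pushed about half-way in; never let it reach its stop. Finish while still holding the probe pressed there, and leave the oil bottle, the cleaning block and the tape roll alone.

Things in the scene. Friction and masses are not known exactly. Their poses are not given: they have to be found in the camera images.
- terminal: the feed terminal, fixed to the table: black base plate 80 (x) x 160 (y) x 12 mm high, origin at the centre of its underside, z up. At its own (0, +45 mm) stands the post, at (0, -42 mm) the sloping grey test plate, which faces its own -x side (roughly to the robot) and whose highest edge is 51 mm above the table
- post_foot (a point): foot of the steel terminal post, on the top face of the base plate (12 mm above the table). The post is vertical, 10 mm in diameter, 52 mm high above this point, its last 8 mm tapering to a 3 mm tip. No part of the terminal but the base plate lies within 60 mm of it
- test_face: the sloping test plate, 58 x 52 mm, part of the terminal. Its own z axis is the outward normal of its upper face: 25 degrees off vertical, leaning towards the terminal's own -x; its own y axis is level
- test_disc (a point): centre of the face of the brass disc in the middle of the test plate, 16 mm in diameter, 1.5 mm proud of the plate; it is surrounded by a black ring
- wide_collar_mid (a point): centre (half-way up, on the axis) of the wide brass collar: 42 mm outer diameter, 14.4 mm bore, 16 mm high; z is its axis; loose, starts flat on the table; 60 g
- narrow_collar_mid (a point): centre (half-way up, on the axis) of the narrow brass collar: 28 mm outer diameter, 14.4 mm bore, 18 mm high; z is its axis; loose, starts flat on the table; 40 g
- probe_grip (a point): point on the axis of the test probe, 100 mm above its tip; z points along the probe from the tip to the handle end. The black handle is a round bar 20 mm in diameter, from 43 mm below this point to 32 mm above it; under it comes a 30 mm collar 5 mm thick and an aluminium nose 16 mm in diameter; 80 g in all. It starts upright in the stand, the collar resting on the stand's top, and comes out straight up by 60 mm
- probe_tip (a point): the rounded end (6 mm in diameter) of the probe's sprung steel tip, on the probe's axis, 100 mm from probe_grip when the tip is fully out
- plunger (a joint): how far the probe's sprung tip is pushed in: 0 fully out to 0.016 m at its stop; the spring pushes back with 0.5 N plus 0.25 N per mm (2.5 N half-way in)
- probe_stand: square wooden stand of the probe, 64 x 64 x 56 mm high with a 22 mm hole down its middle, origin at the centre of its underside; fixed to the table
- oil: oil bottle, 33 mm in diameter, 100 mm high, origin under its centre; leave it alone
- rubber: track cleaning block, 28 x 60 x 17 mm, origin under its centre; leave it alone
- tape: roll of tape, 53 mm in diameter, 18 mm high, origin under its centre; leave it alone

How it is judged:
By the outcome, as a careful person would: the job done as asked, in the order asked, and still so for the second after the job is handed in, while the arm keeps its last pose, push and grip.
It also fails if it takes over 72 s, if anything falls off the work surface, if the arm or the gripper's body presses on something with over 40 N, if the wrist force passes 120 N, or if a joint passes its speed limit or range.

## Working session

There is one attempt and no reset: what is moved stays moved. The work goes in short steps, Python scripts to look and compute and a tool call to move; the robot and the scene stay as the last step left them, time stands still between calls to the robot, and variables do not carry over. Pictures are saved under pics/ and viewed, at most 10 in all, crops included, and the job is handed in when it is done.

Besides the shell and the picture viewer there is one more tool, called after ">>>" by a JSON object that holds its "op" and its "data", one argument or row to a line. move_arm: Moves the arm, as the interface text tells. Its arguments: {"type":"object","properties":{"rows":{"type":"array","items":{"type":"number"}},"hand":{"type":"number"},"newtons":{"type":"number"}},"required":["rows"]}

```bash
mkdir -p pics; cat > h.py <<'E'
import numpy as np, cv2
from rig import ctrl
from scipy.spatial.transform import Rotation as R
def cam(n):
    c=ctrl.read_camera(n); c['f']=240/np.tan(np.radians(c['vertical_fov'])/2); return c
def save(c,name): cv2.imwrite('pics/'+name,c['color'][:,:,::-1])
def pts(c):
    v,u=np.mgrid[0:480,0:640]; d=c['depth']
    P=np.stack([(u-c['cx'])/c['f']*d,(v-c['cy'])/c['f']*d,d,np.ones_like(d)],-1)@c['T'].T
    return P[...,:3]
def proj(c,p):
    q=np.linalg.inv(c['T'])@np.append(p,1); return q[0]/q[2]*c['f']+c['cx'],q[1]/q[2]*c['f']+c['cy']
def st():
    s=ctrl.read_state(); q=s['eef_rot']; return s,np.array(s['position']),R.from_quat([q[1],q[2],q[3],q[0]])
E
python3 - <<'E'
from h import *
import pickle
s,p,r=st(); print(s['clock'],p,r.as_matrix().round(3),s['finger_gap'])
d={}
for n in('scene','top','wrist'):
    c=cam(n); save(c,n+'0.png'); d[n]=c; print(n,c['T'].round(2).tolist(),c['f'],c['cx'],c['cy'])
pickle.dump(d,open('c0.pkl','wb'))
E
```

```text
0.0 [170.69040501 600.73879591 247.43451098] [[-0.962  0.273 -0.   ]
 [ 0.273  0.962 -0.002]
 [-0.    -0.002 -1.   ]] 0.9990838216896591
scene [[0.48, -0.64, 0.6, -137.05], [-0.88, -0.35, 0.32, -326.85], [0.01, -0.68, -0.73, 886.18], [0.0, 0.0, 0.0, 1.0]] 464.199848168907 314.4797083328321 239.93462291828808
top [[-0.02, -0.98, 0.21, 309.93], [-1.0, 0.02, -0.0, 32.13], [-0.0, -0.21, -0.98, 1016.79], [0.0, 0.0, 0.0, 1.0]] 537.3492718356906 319.97218631442206 242.01057716996914
wrist [[0.27, 0.92, 0.29, 96.4], [0.96, -0.26, -0.08, 621.68], [-0.0, 0.3, -0.95, 373.29], [0.0, 0.0, 0.0, 1.0]] 363.07832454610104 313.7375921686536 237.24521025301337
```

View pics/top0.png

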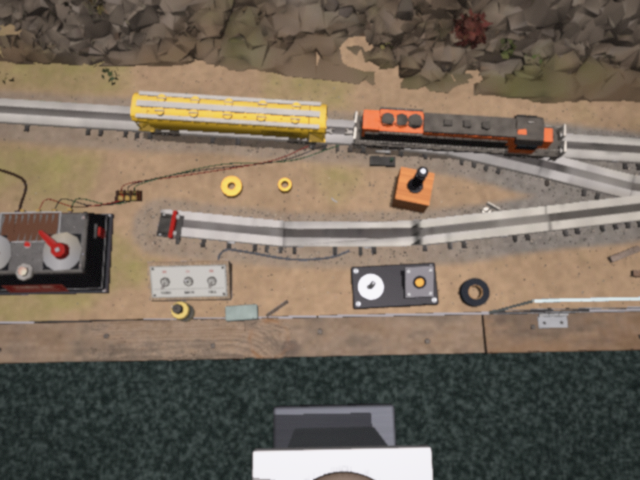

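View pics/scene0.png

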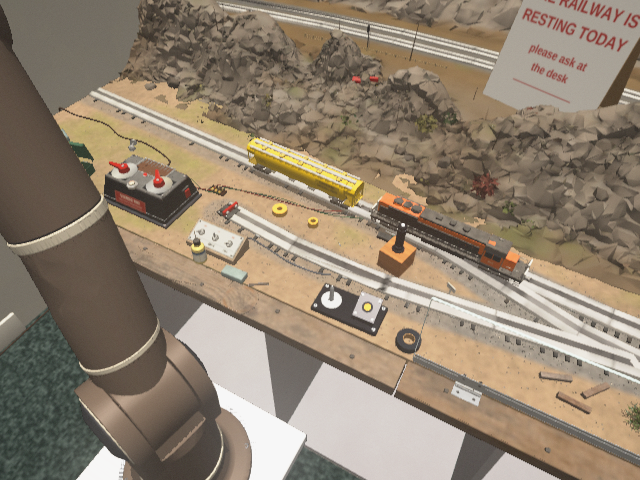

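The top view shows the wide collar at (231,186), the narrow collar at (285,185), the probe handle at (421,174) over its stand at (414,190), the terminal post at (372,286) and the disc at (419,282). The scene view agrees: collars at (280,210) and (313,222), probe at (400,240), terminal at (350,305).

```bash
python3 - <<'E'
from h import *
import pickle
d=pickle.load(open('c0.pkl','rb'))
def blob(n,box,hs,he):
    c=d[n];P=pts(c);x0,x1,y0,y1=box
    hsv=cv2.cvtColor(c['color'],cv2.COLOR_RGB2HSV)
    m=np.zeros((480,640),bool); m[y0:y1,x0:x1]=True
    m&=np.all(hsv>=hs,-1)&np.all(hsv<=he,-1)
    q=P[m]; v,u=np.nonzero(m); print(n,m.sum(),'uv',u.mean().round(1),v.mean().round(1),'rng',u.min(),u.max(),v.min(),v.max(),'med',np.median(q,0).round(1),'zpct',np.percentile(q[:,2],[5,50,95]).round(1), 'bboxmid',((q.min(0)+q.max(0))/2).round(1))
Y=((18,120,80),(35,255,255))
print('wide');blob('top',(215,247,170,202),*Y);blob('scene',(268,290,200,220),*Y)
print('narrow');blob('top',(274,296,174,196),*Y);blob('scene',(305,321,214,229),*Y)
print('disc');blob('top',(408,430,272,294),*Y);blob('scene',(358,378,298,316),*Y)
print('stand');O=((5,120,60),(17,255,255));blob('top',(390,440,165,215),*O)
K=((0,0,0),(180,255,60))
print('handle');blob('top',(405,432,162,192),*K)
print('base');blob('top',(345,445,258,312),*K)
for n,boxes in(('top',[(408,432,164,192),(362,382,276,296)]),):
    P=pts(d[n])
    for b in boxes:
        q=P[b[2]:b[3],b[0]:b[1]].reshape(-1,3); k=q[:,2]>q[:,2].max()-12; print(q[k].mean(0),q[:,2].max(),k.sum())
c=d['top'];P=pts(c)
m=np.zeros((480,640),np.uint8);m[258:312,345:445]=((P[258:312,345:445,2]>6)&(P[258:312,345:445,2]<18))
v,u=np.nonzero(m);r=cv2.minAreaRect(P[v,u,:2].astype(np.float32));print('base rect',r,np.median(P[v,u,2]))
m=np.zeros((480,640),np.uint8);b=P[160:220,385:440,2];m[160:220,385:440]=(b>48)&(b<62)
v,u=np.nonzero(m);print('stand rect',cv2.minAreaRect(P[v,u,:2].astype(np.float32)),np.median(P[v,u,2]))
# plate normal
b=P[258:312,400:440].reshape(-1,3);q=b[b[:,2]>20];c0=q.mean(0);print('plate',c0,np.linalg.svd(q-c0)[2][2])
E
```

```text
wide
top 330 uv 231.1 186.0 rng 221 241 176 196 med [640.4 199.9  16.3] zpct [ 4.7 16.3 20. ] bboxmid [487.9 126.  508. ]
scene 142 uv 279.3 208.6 rng 272 286 203 216 med [639.7 200.5  17.1] zpct [ 8.3 17.1 19.6] bboxmid [262.8 -46.8 443.2]
narrow
top 129 uv 284.6 184.6 rng 278 291 178 191 med [640.7  94.8  18.5] zpct [ 3.2 18.5 21.4] bboxmid [484.4  70.2 507.7]
scene 80 uv 312.7 221.5 rng 308 317 217 227 med [639.   96.1  17.6] zpct [ 5.3 17.6 21.5] bboxmid [641.9  97.5  13.4]
disc
top 43 uv 418.9 282.3 rng 416 422 279 286 med [ 440.9 -149.9   42. ] zpct [38.1 42.  45.1] bboxmid [ 440.2 -150.6   40.8]
scene 43 uv 367.0 306.6 rng 364 370 303 310 med [ 441.1 -149.1   41.2] zpct [37.  41.2 46. ] bboxmid [ 441.7 -149.5   40.7]
stand
top 1166 uv 412.0 190.9 rng 392 433 167 211 med [ 606.5 -141.4   56.7] zpct [18.6 56.7 61.1] bboxmid [494.3 -83.2 507.5]
handle
top 171 uv 415.6 182.6 rng 408 423 172 190 med [ 611.7 -143.2   96.1] zpct [ 61.5  96.1 136.2] bboxmid [ 617.9 -148.    98.8]
base
top 41 uv 402.4 278.5 rng 401 404 271 289 med [ 452.7 -124.8   13.3] zpct [10.5 13.3 16. ] bboxmid [ 449.5 -124.5   23.6]
[ 309.93274002   32.13299338 1016.7936916 ] 1016.7936916043656 3
[437.30611948 -62.43831266  60.48537811] 65.64548933607841 24
base rect ((442.6896057128906, -111.95133209228516), (182.36866760253906, 100.68310546875), 88.61917114257812) 13.028564031375367
stand rect ((619.503662109375, -148.56002807617188), (64.8914566040039, 66.1430435180664), 76.08441162109375) 57.294795624266214
plate [ 440.9353821 -147.4792892   49.5945365] [ 0.25965893  0.95425547 -0.14823544]
```

>>> {"op": "move_arm", "data": {
  "rows": [0,0,0,0,0,-5.28,0,0,0,0,0,-5.28,0,0,0,0,0,-5.28,-0.98,-0.84,0,0,0,0,-0.98,-0.84,0,0,0,0,-0.98,-0.84,0,0,0,0,-0.98,-0.84,0,0,0,0,-0.98,-0.84,0,0,0,0,-0.98,-0.84,0,0,0,0,-0.98,-0.84,0,0,0,0,-0.98,-0.84,0,0,0,0,-0.98,-0.84,0,0,0,0],
  "hand": 0
}}

```text
clock: 1.15
position: [392.2, 410.8, 248.2]
eef_rot: [-0.0, 0.0, 1.0, -0.0]
force: [-0.3, 0.3, -0.9]
finger_gap: 0.999
finger_force: 0.0
```

>>> {"op": "move_arm", "data": {
  "rows": [-0.98,-0.84,0,0,0,0,-0.98,-0.84,0,0,0,0,-0.98,-0.84,0,0,0,0,-0.98,-0.84,0,0,0,0,-0.98,-0.84,0,0,0,0,-0.98,-0.84,0,0,0,0,-0.98,-0.84,0,0,0,0,-0.98,-0.84,0,0,0,0,-0.98,-0.84,0,0,0,0,-0.98,-0.84,0,0,0,0,0,0,0,0,0,0,0,0,0,0,0,0]
}}

```text
clock: 2.15
position: [637.3, 199.4, 247.5]
eef_rot: [-0.0, 0.002, 1.0, -0.001]
force: [-0.3, 0.0, -0.5]
finger_gap: 0.999
finger_force: 0.0
```

```bash
cat >> h.py <<'E'
def ring(c,guess,ztop,rad,show=None,lo=(16,90,60),hi=(38,255,255)):
    """centre of collar top ring: yellow pixels near guess whose back-projection to plane z=ztop; fit via outer contour"""
    hsv=cv2.cvtColor(c['color'],cv2.COLOR_RGB2HSV); P=pts(c)
    m=cv2.inRange(hsv,lo,hi)>0
    m&=np.hypot(P[...,0]-guess[0],P[...,1]-guess[1])<rad*1.9
    t=m&(abs(P[...,2]-ztop)<4)
    q=P[t]; zt=np.median(q[:,2])
    v,u=np.nonzero(t)
    # intersect rays with plane zt
    d=np.stack([(u-c['cx'])/c['f'],(v-c['cy'])/c['f'],np.ones(len(u))],-1)@c['T'][:3,:3].T
    o=c['T'][:3,3]; X=o+d*((zt-o[2])/d[:,2])[:,None]
    (cx,cy),r=cv2.minEnclosingCircle(X[:,:2].astype(np.float32))
    return np.array([cx,cy,zt]).round(1),round(r,1),X.mean(0).round(1),len(u)
E
python3 - <<'E'
from h import *
s,p,r=st(); print(p,r.as_matrix().round(4).tolist())
c=cam('wrist'); save(c,'w1.png')
print(ring(c,(640,200),16,21)); print(proj(c,[640,200,16]))
E
```

```text
[637.30638472 199.40919487 247.47656344] [[-1.0, 0.0045, -0.0005], [0.0045, 1.0, -0.0014], [0.0005, -0.0014, -1.0]]
(array([639.8, 201.8,  16.1]), 20.9, array([639.5, 201.8,  16.1]), 1159)
(np.float64(314.7519307168053), np.float64(207.46462398988157))
```

View pics/w1.png

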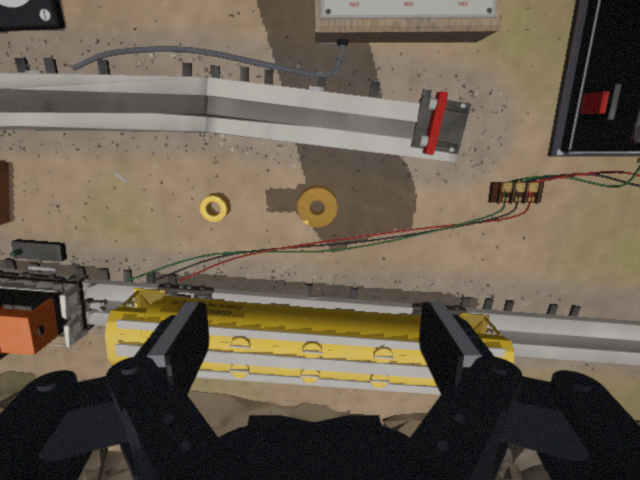

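The wrist view shows the wide collar at (317,207) and the narrow one at (214,208). Both are on clear ground, with only wires and the wagon behind them.

>>> {"op": "move_arm", "data": {
  "rows": [-0.1,0.08,0.85,0,0,0,0,0,0.85,0,0,0,0,0,0.85,0,0,0,0,0,0.85,0,0,0,0,0,0.85,0,0,0,0,0,0.85,0,0,0,0,0,0,0,0,0,0,0,0,0,0,0]
}}

```text
clock: 2.87
position: [637.2, 205.3, 120.0]
eef_rot: [-0.001, -0.001, 1.0, -0.0]
force: [-0.1, 0.1, 0.2]
finger_gap: 0.999
finger_force: 0.0
```

```bash
python3 - <<'E'
from h import *
s,p,r=st(); print(p,r.as_matrix().round(4).tolist())
c=cam('wrist')
print(ring(c,(640,201),16,21))
P=pts(c); q=P[(np.hypot(P[...,0]-640,P[...,1]-201)>25)&(np.hypot(P[...,0]-640,P[...,1]-201)<55)]; print(np.percentile(q[:,2],[5,50,95,99]))
E
```

```text
[637.15832736 205.28128157 120.02793113] [[-1.0, -0.0016, -0.0027], [-0.0016, 1.0, -0.0003], [0.0027, -0.0003, -1.0]]
(array([639.3, 202.1,  16.1]), 21.0, array([639. , 201.9,  16.1]), 2530)
[  0.27624016 158.1631424  196.67795752 199.40203506]
```

>>> {"op": "move_arm", "data": {
  "rows": [-0.08,-0.13,0.8,0,0,0,0,0,0.8,0,0,0,0,0,0.8,0,0,0,0,0,0.8,0,0,0,0,0,0.4,0,0,0,0,0,0.2,0,0,0,0,0,0,0,0,0,0,0,0,0,0,0]
}}

```text
clock: 3.58
position: [641.5, 201.2, 27.1]
eef_rot: [0.001, 0.0, 1.0, 0.0]
force: [-0.5, -0.7, 0.5]
finger_gap: 1.002
finger_force: 0.0
```

>>> {"op": "move_arm", "data": {
  "rows": [0.06,0.02,0.3,0,0,0,0,0,0,0,0,0,0,0,0,0,0,0]
}}

```text
clock: 3.83
position: [639.1, 201.4, 18.5]
eef_rot: [0.0, 0.0, 1.0, 0.0]
force: [-0.7, 0.2, -0.1]
finger_gap: 1.001
finger_force: 0.0
```

```bash
python3 - <<'E'
from h import *
for i in range(3):
    s,p,r=st(); c=cam('wrist'); print(s['clock'],p.round(2),r.as_euler('xyz',degrees=True).round(2),c['T'][:3,3].round(2), np.round(p-c['T'][:3,3],2), s['force'])
print(ring(c,(640,201),16,21))
E
```

```text
3.8333 [639.07 201.44  18.51] [179.99   0.   179.99] [561.82 201.38 144.28] [ 7.7250e+01  5.0000e-02 -1.2577e+02] [-0.74188173  0.15406388 -0.11550455]
3.8833 [639.24 201.43  18.63] [1.7999e+02 2.0000e-02 1.7999e+02] [561.96 201.35 144.37] [ 7.7280e+01  9.0000e-02 -1.2573e+02] [-0.3740671  -0.40456462 -0.01330503]
3.9333 [639.32 201.4   18.64] [1.7999e+02 2.0000e-02 1.7999e+02] [562.05 201.32 144.39] [ 7.7280e+01  8.0000e-02 -1.2576e+02] [-0.4517126   0.27339719  0.77685219]
(array([638.9, 201.8,  16.1]), 21.4, array([638.2, 201.9,  16.1]), 6779)
```

>>> {"op": "move_arm", "data": {
  "rows": [0,0,0,0,0,0,0,0,0,0,0,0,0,0,0,0,0,0,0,0,0,0,0,0,0,0,0,0,0,0,0,0,0,0,0,0,0,0,0,0,0,0,0,0,0,0,0,0],
  "hand": 255,
  "newtons": 40
}}

```text
clock: 4.65
position: [639.4, 201.3, 18.6]
eef_rot: [0.0, 0.0, 1.0, 0.0]
force: [0.3, -0.5, 4.1]
finger_gap: 0.469
finger_force: 40.9
```

>>> {"op": "move_arm", "data": {
  "rows": [0,0,-0.4,0,0,0,0,0,-1,0,0,0,0,0,-1,0,0,0,0,0,-1,0,0,0,0,0,-1,0,0,0,0,0,0,0,0,0]
}}

```text
clock: 5.15
position: [641.8, 202.1, 134.3]
eef_rot: [0.004, 0.0, 1.0, 0.001]
force: [0.6, -0.5, 1.0]
finger_gap: 0.464
finger_force: 40.6
```

>>> {"op": "move_arm", "data": {
  "rows": [0.73,-0.96,0,0,0,0,0.73,-0.96,0,0,0,0,0.73,-0.96,0,0,0,0,0.73,-0.96,0,0,0,0,0.73,-0.96,0,0,0,0,0.73,-0.96,0,0,0,0,0.73,-0.96,0,0,0,0,0.73,-0.96,0,0,0,0,0.73,-0.96,0,0,0,0,0.73,-0.96,0,0,0,0,0.73,-0.96,0,0,0,0,0,0,0,0,0,0]
}}

```text
clock: 6.15
position: [434.0, -67.1, 128.0]
eef_rot: [-0.002, 0.003, 1.0, -0.001]
force: [-1.0, 0.0, 0.0]
finger_gap: 0.466
finger_force: 40.6
```

```bash
python3 - <<'E'
from h import *
import pickle
s,p,r=st(); print(s['clock'],p,r.as_euler('xyz',degrees=True).round(2),s['finger_gap'])
c=cam('wrist'); save(c,'w2.png'); pickle.dump(c,open('w2.pkl','wb'))
print(ring(c,p,p[2]-2.5,21)); print(proj(c,[437,-63,64]))
E
```

```text
6.15 [434.01249997 -67.06545094 128.02692153] [-179.93   -0.19  179.65] 0.46638516468427493
(array([433.6, -67.1, 125.6]), 21.4, array([433. , -67.2, 125.6]), 6709)
(np.float64(321.2835142300527), np.float64(273.1094580770927))
```

View pics/w2.png

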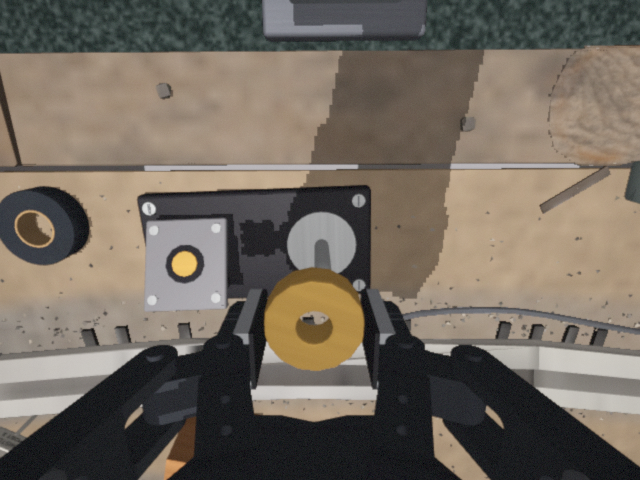

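The wrist picture shows the collar held at (314,318), the white disc around the post foot at (321,243) with the post pointing down behind the collar, and the brass disc at (184,264).

```bash
cat >> h.py <<'E'
def plane(c,uv,z):
    uv=np.atleast_2d(uv).astype(float)
    d=np.stack([(uv[:,0]-c['cx'])/c['f'],(uv[:,1]-c['cy'])/c['f'],np.ones(len(uv))],-1)@c['T'][:3,:3].T
    o=c['T'][:3,3]; return o+d*((z-o[2])/d[:,2])[:,None]
E
python3 - <<'E'
from h import *
import pickle
from scipy.optimize import least_squares
c=pickle.load(open('w2.pkl','rb'));P=pts(c);hsv=cv2.cvtColor(c['color'],cv2.COLOR_RGB2HSV)
# white circle
m=np.zeros((480,640),np.uint8); b=(slice(200,290),slice(270,365))
g=cv2.cvtColor(c['color'],cv2.COLOR_RGB2GRAY)
m[b]=(hsv[b][...,1]<40)&(g[b]>115)
n,l,stt,cc=cv2.connectedComponentsWithStats(m); k=1+np.argmax(stt[1:,4]); print(stt[k],cc[k])
ct=max(cv2.findContours((l==k).astype(np.uint8),0,1)[0],key=len)[:,0]
ct=ct[ct[:,1]<262]
X=plane(c,ct,12.)[:,:2]
f=least_squares(lambda a:np.hypot(X[:,0]-a[0],X[:,1]-a[1])-a[2],[437,-63,20],loss='soft_l1',f_scale=.5);print('circle',f.x.round(2),np.abs(f.fun).mean())
# base edges: top edge row ~190 and right edge col ~370
pl=plane(c,[[145,194],[365,186],[370,188],[371,280]],12);print(pl.round(1))
# disc
t=(hsv[...,0]>16)&(hsv[...,0]<38)&(hsv[...,1]>120); t[:, :165]=0;t[:,205:]=0;t[:245]=0;t[285:]=0
v,u=np.nonzero(t);q=P[t];print('disc',u.mean(),v.mean(),q.mean(0).round(1),q.min(0),q.max(0))
# plate normal: grey pixels
b=P[215:305,148:225].reshape(-1,3); b=b[b[:,2]>18]; 
for _ in range(5):
    c0=b.mean(0); nn=np.linalg.svd(b-c0,full_matrices=False)[2][2]; b=b[abs((b-c0)@nn)<1.5]
nn*=np.sign(nn[2]);print(len(b),c0,nn,np.degrees(np.arccos(nn[2])),np.degrees(np.arctan2(nn[1],nn[0])))
print('tape',plane(c,[43,226],18))
E
```

```text
[ 287  212   69   61 2852] [321.1858345  240.38814867]
circle [435.76 -62.17  22.28] 4.80683802406293
[[ 400.6 -180.7   12. ]
 [ 396.2  -32.8   12. ]
 [ 397.5  -29.4   12. ]
 [ 464.4  -26.1   12. ]]
disc 184.07692307692307 263.36346153846154 [ 439.4 -148.6   41.3] [ 357.18715206 -157.09368862   35.31603812] [447.45786118 -66.50851051 254.04661018]
593 [ 439.00673035 -148.45527271   39.14048255] [-0.40729552 -0.37899204  0.83094849] 33.80370540542148 -137.06154910843313
tape [[ 420.87091001 -249.82760263   18.        ]]
```

```bash
python3 - <<'E'
from h import *
import pickle
from scipy.optimize import least_squares
c=pickle.load(open('w2.pkl','rb'));P=pts(c)
g=cv2.cvtColor(c['color'],cv2.COLOR_RGB2GRAY).astype(float)
# radial edges of the white circle
E=[]
for a in np.radians(np.arange(165,376,5)):
    rr=np.arange(24,46,.5); uu=321+rr*np.cos(a); vv=243+rr*np.sin(a)
    s=cv2.remap(g.astype(np.float32),uu.astype(np.float32)[None],vv.astype(np.float32)[None],1)[0]
    d=np.diff(s); i=np.argmin(d); E.append((uu[i]+.25*np.cos(a),vv[i]+.25*np.sin(a)))
X=plane(c,E,12.)[:,:2]
f=least_squares(lambda a:np.hypot(X[:,0]-a[0],X[:,1]-a[1])-a[2],[437,-63,20],loss='soft_l1',f_scale=.3);print('circle',f.x.round(2),np.abs(f.fun).round(1))
# plate normal: pixels inside plate quad
b=P[225:300,152:222].reshape(-1,3); print(np.percentile(b[:,2],[1,50,99]))
b=b[(b[:,2]>20)&(b[:,2]<60)]
A=np.c_[b[:,:2],np.ones(len(b))]
for _ in range(8):
    k=np.linalg.lstsq(A,b[:,2],rcond=None)[0]; e=abs(A@k-b[:,2])<2; 
    if e.sum()<200: break
    A,b=A[e],b[e]
n=np.array([-k[0],-k[1],1]);n/=np.linalg.norm(n);print(len(b),n,np.degrees(np.arccos(n[2])),np.degrees(np.arctan2(n[1],n[0])))
# post pixel at top visible portion
print(proj(c,[437,-62.5,64]),proj(c,[437,-62.5,12]))
print(g[262,310:336].astype(int))
E
```

```text
circle [437.74 -62.16  24.25] [0.  0.3 0.2 0.1 0.4 0.1 0.1 0.1 0.1 0.1 0.1 0.1 0.1 0.  0.2 0.1 0.3 0.2
 0.2 0.1 0.2 0.1 0.2 0.5 0.1 0.4 0.2 0.1 0.  0.1 0.  0.2 0.  0.2 0.  0.5
 0.3 0.1 0.2 0.3 0.  0.3 0.1]
[28.60131086 39.42606307 49.35663247]
5082 [-0.42183674 -0.01562628  0.90653714] 24.96888779735938 -177.87853840750287
(np.float64(322.16862551309424), np.float64(273.1044271389736)) (np.float64(320.6121677431004), np.float64(244.28234732164))
[159 157 157 154 124  94  94  94  91  94  95  97  99 101  97  96  96  94
  93  99 123 150 155 158 157 160]
```

>>> {"op": "move_arm", "data": {
  "rows": [-0.16,0.2,0.4,0,0,0,0,0,0.6,0,0,0,0,0,0.4,0,0,0,0,0,0,0,0,0,0,0,0,0,0,0,0,0,0,0,0,0]
}}

```text
clock: 6.7
position: [442.9, -56.9, 93.2]
eef_rot: [-0.0, -0.0, 1.0, 0.0]
force: [0.1, -0.8, -0.2]
finger_gap: 0.467
finger_force: 40.6
```

```bash
python3 - <<'E'
from h import *
s,p,r=st(); print(s['clock'],p,r.as_euler('xyz',degrees=True).round(2))
c=cam('wrist'); u,v=map(int,proj(c,p)); print(ring(c,p,p[2]-2.5,21),u,v,proj(c,[437.7,-62.2,64]))
im=c['color'][v-100:v+60,u-100:u+100,::-1]; cv2.imwrite('pics/w3.png',cv2.resize(im,None,fx=3,fy=3))
E
```

```text
6.7 [442.89611433 -56.87864066  93.21094627] [ 1.7999e+02 -1.0000e-02 -1.7995e+02]
(array([442.3, -56.9,  90.8]), 21.2, array([441.8, -57. ,  90.8]), 6676) 313 329 (np.float64(302.511301616669), np.float64(285.66555702103864))
```

View pics/w3.png

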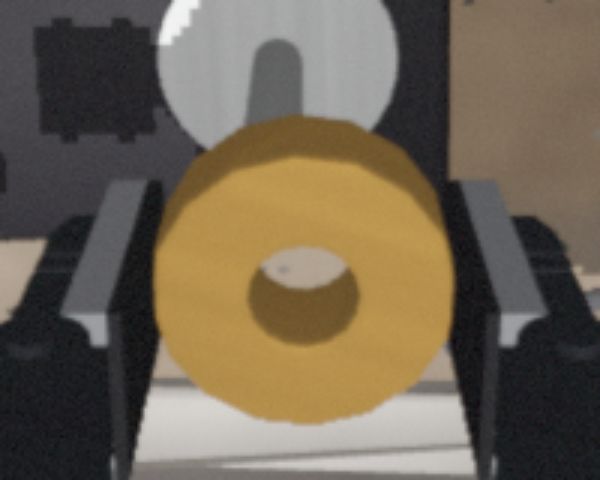

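Zoomed crop: held collar bore at (303,296), post foot at (278,45) in the crop, so the collar sits about 5 mm too far in +x and +y; the earlier reading was taken while the arm was still swinging. Re-fit from this settled view.

```bash
cat >> h.py <<'E'
from scipy.optimize import least_squares
def foot(c,g0=(437.7,-62.2),a0=165,a1=376):
    g=cv2.cvtColor(c['color'],cv2.COLOR_RGB2GRAY).astype(np.float32); E=[]
    for a in np.radians(np.arange(0,360,5)):
        rr=np.arange(15,32,.2); X=[proj(c,[g0[0]+q*np.cos(a),g0[1]+q*np.sin(a),12]) for q in rr]
        X=np.array(X,np.float32); s=cv2.remap(g,X[None,:,0],X[None,:,1],1)[0]
        d=s[3:]-s[:-3]; i=np.argmin(d)
        if d[i]<-40: E.append(X[i+1])
    X=plane(c,E,12.)[:,:2]
    f=least_squares(lambda a:np.hypot(X[:,0]-a[0],X[:,1]-a[1])-a[2],[*g0,24],loss='soft_l1',f_scale=.2)
    return f.x.round(2),len(X),np.median(abs(f.fun)).round(2)
E
python3 - <<'E'
from h import *
s,p,r=st(); c=cam('wrist'); print(p,foot(c),ring(c,p,p[2]-2.5,21))
g=cv2.cvtColor(c['color'],cv2.COLOR_RGB2GRAY)
for v in(255,260,264):
    row=g[v,280:335].astype(int); k=280+np.nonzero(row<120)[0]; print(v,k.min(),k.max(),proj(c,[437.7,-62.2,30]))
import pickle; cw=pickle.load(open('w2.pkl','rb')); print(foot(cw))
E
```

```text
[442.9949148  -57.03111197  93.48249434] (array([437.59, -62.18,  24.08]), 53, np.float64(0.06)) (array([442.3, -57.1,  91. ]), 21.2, array([441.9, -57.1,  91. ]), 6690)
255 297 313 (np.float64(304.683922246663), np.float64(259.32894866919))
260 297 313 (np.float64(304.683922246663), np.float64(259.32894866919))
264 296 313 (np.float64(304.683922246663), np.float64(259.32894866919))
(array([437.68, -62.18,  24.16]), 57, np.float64(0.05))
```

>>> {"op": "move_arm", "data": {
  "rows": [0.19,-0.2,0,0,0,0,0,0,0,0,0,0,0,0,0,0,0,0,0,0,0.3,0,0,0,0,0,0.3,0,0,0,0,0,0.3,0,0,0,0,0,0,0,0,0,0,0,0,0,0,0]
}}

```text
clock: 7.47
position: [437.0, -62.6, 69.9]
eef_rot: [-0.001, 0.0, 1.0, -0.0]
force: [0.3, 0.3, -1.3]
finger_gap: 0.47
finger_force: 40.6
```

>>> {"op": "move_arm", "data": {
  "rows": [-0.04,0.01,0.3,0,0,0,0,0,0.3,0,0,0,0,0,0.3,0,0,0,0,0,0.3,0,0,0,0,0,0.2,0,0,0,0,0,0,0,0,0,0,0,0,0,0,0]
}}

```text
clock: 8.05
position: [438.5, -62.4, 35.4]
eef_rot: [-0.0, 0.0, 1.0, -0.0]
force: [1.0, 0.2, -1.3]
finger_gap: 0.465
finger_force: 40.6
```

>>> {"op": "move_arm", "data": {
  "rows": [0,0,0.1,0,0,0,0,0,0.04,0,0,0,0,0,0.04,0,0,0,0,0,0,0,0,0,0,0,0,0,0,0]
}}

```text
clock: 8.47
position: [438.6, -62.4, 31.4]
eef_rot: [0.0, 0.0, 1.0, 0.0]
force: [-0.3, -0.8, -1.2]
finger_gap: 0.466
finger_force: 40.6
```

>>> {"op": "move_arm", "data": {
  "rows": [0,0,0.03,0,0,0,0,0,0,0,0,0,0,0,0,0,0,0]
}}

```text
clock: 8.72
position: [438.6, -62.4, 30.6]
eef_rot: [0.0, 0.0, 1.0, 0.0]
force: [-0.6, 0.5, -1.4]
finger_gap: 0.462
finger_force: 40.6
```

>>> {"op": "move_arm", "data": {
  "rows": [0,0,0,0,0,0,0,0,0,0,0,0,0,0,0,0,0,0,0,0,0,0,0,0,0,0,-0.4,0,0,0,0,0,-0.9,0,0,0,0,0,-0.9,0,0,0,0,0,-0.9,0,0,0,0,0,-0.9,0,0,0,0,0,0,0,0,0],
  "hand": 70
}}

```text
clock: 9.55
position: [440.8, -62.7, 134.8]
eef_rot: [0.003, 0.0, 1.0, 0.0]
force: [0.7, 0.4, -0.4]
finger_gap: 0.729
finger_force: 0.0
```

```bash
python3 - <<'E'
from h import *
s,p,r=st(); c=cam('wrist'); print(p,ring(c,(437.6,-62.2),28,21), proj(c,[437.6,-62.2,64]))
E
```

```text
[440.80609735 -62.67597745 134.82418969] (array([438.9, -62.7,  28.2]), 21.0, array([437.7, -62.5,  28.2]), 2333) (np.float64(314.7325757764821), np.float64(257.5110273506177))
```

>>> {"op": "move_arm", "data": {
  "rows": [-0.9,0.7,0,0,0,0,-0.9,0.7,0,0,0,0,-0.9,0.7,0,0,0,0,-0.9,0.7,0,0,0,0,-0.9,0.7,0,0,0,0,-0.9,0.7,0,0,0,0,-0.9,0.7,0,0,0,0,-0.9,0.7,0,0,0,0,-0.9,0.7,0.5,0,0,0,0,0,0,0,0,0,0,0,0,0,0,0,0,0,0,0,0,0]
}}

```text
clock: 10.6
position: [640.2, 94.4, 117.0]
eef_rot: [-0.001, 0.0, 1.0, -0.001]
force: [0.4, 0.3, -0.2]
finger_gap: 0.723
finger_force: 0.0
```

```bash
python3 - <<'E'
from h import *
s,p,r=st(); c=cam('wrist'); print(p,r.as_euler('xyz',degrees=True).round(2),ring(c,(640.5,96),18,14))
E
```

```text
[640.20862984  94.36734597 117.04388296] [-1.7994e+02 -1.2000e-01  1.7997e+02] (array([639.6,  97.6,  18. ]), 14.2, array([639.6,  97.5,  18. ]), 1005)
```

>>> {"op": "move_arm", "data": {
  "rows": [0.03,0.11,0.8,0,0,0,0,0,0.8,0,0,0,0,0,0.8,0,0,0,0,0,0.8,0,0,0,0,0,0.4,0,0,0,0,0,0.26,0,0,0,0,0,0,0,0,0,0,0,0,0,0,0,0,0,0,0,0,0]
}}

```text
clock: 11.4
position: [641.2, 97.7, 22.9]
eef_rot: [0.001, 0.0, 1.0, 0.0]
force: [-0.1, 0.3, -0.0]
finger_gap: 0.723
finger_force: 0.0
```

>>> {"op": "move_arm", "data": {
  "rows": [0.05,0,0.14,0,0,0,0,0,0,0,0,0,0,0,0,0,0,0]
}}

```text
clock: 11.65
position: [639.2, 97.9, 18.4]
eef_rot: [0.0, 0.0, 1.0, 0.0]
force: [-0.1, -0.6, 1.2]
finger_gap: 0.731
finger_force: 0.0
```

>>> {"op": "move_arm", "data": {
  "rows": [0,0,0,0,0,0,0,0,0,0,0,0,0,0,0,0,0,0,0,0,0,0,0,0,0,0,0,0,0,0,0,0,0,0,0,0,0,0,0,0,0,0],
  "hand": 255,
  "newtons": 40
}}

```text
clock: 12.23
position: [639.3, 97.8, 18.4]
eef_rot: [0.0, 0.0, 1.0, 0.0]
force: [-1.4, -1.0, 5.5]
finger_gap: 0.31
finger_force: 39.5
```

>>> {"op": "move_arm", "data": {
  "rows": [0,0,-0.4,0,0,0,0,0,-0.9,0,0,0,0,0,-0.9,0,0,0,0,0,-0.9,0,0,0,0,0,-0.9,0,0,0,0,0,0,0,0,0]
}}

```text
clock: 12.73
position: [641.7, 98.1, 123.2]
eef_rot: [0.004, 0.0, 1.0, 0.001]
force: [0.5, 0.1, 0.1]
finger_gap: 0.311
finger_force: 39.5
```

>>> {"op": "move_arm", "data": {
  "rows": [0.9,-0.71,0,0,0,0,0.9,-0.71,0,0,0,0,0.9,-0.71,0,0,0,0,0.9,-0.71,0,0,0,0,0.9,-0.71,0,0,0,0,0.9,-0.71,0,0,0,0,0.9,-0.71,0,0,0,0,0.9,-0.71,0,0,0,0,0.9,-0.71,0,0,0,0,0,0,0,0,0,0,0,0,0,0,0,0,0,0,0,0,0,0]
}}

```text
clock: 13.73
position: [437.3, -61.6, 118.3]
eef_rot: [0.001, 0.0, 1.0, 0.0]
force: [0.4, 0.0, -0.5]
finger_gap: 0.31
finger_force: 39.5
```

```bash
python3 - <<'E'
from h import *
s,p,r=st(); c=cam('wrist'); print(p,s['finger_gap'],r.as_euler('xyz',degrees=True).round(2),ring(c,p,p[2]-2,14),ring(c,(437.6,-62.2),28,21))
g=cv2.cvtColor(c['color'],cv2.COLOR_RGB2GRAY)
save(c,'w4.png')
E
```

```text
[437.33418805 -61.56377386 118.33310765] 0.31047243593172696 [1.7998e+02 7.0000e-02 1.7998e+02] (array([436.6, -61.7, 117.8]), 14.9, array([436.4, -61.7, 117.8]), 2867) (array([438.8, -62.5,  28.1]), 21.1, array([437.3, -62.5,  28.1]), 2561)
```

>>> {"op": "move_arm", "data": {
  "rows": [-0.04,-0.02,0.4,0,0,0,0,0,0.4,0,0,0,0,0,0.2,0,0,0,0,0,0,0,0,0,0,0,0,0,0,0,0,0,0,0,0,0]
}}

```text
clock: 14.28
position: [437.8, -62.2, 93.0]
eef_rot: [-0.0, 0.0, 1.0, -0.0]
force: [-1.3, -0.3, -0.3]
finger_gap: 0.31
finger_force: 39.5
```

```bash
python3 - <<'E'
from h import *
s,p,r=st(); c=cam('wrist'); print(p,ring(c,p,p[2]-.5,14),s['force'])
E
```

```text
[437.80908475 -62.24853454  92.97368969] (array([437.4, -62.6,  92.6]), 14.7, array([437.4, -62.4,  92.6]), 2728) [-1.32169076 -0.27601822 -0.33653479]
```

Aligned to within half a millimetre, so I can lower it.

>>> {"op": "move_arm", "data": {
  "rows": [0,0,0.3,0,0,0,0,0,0.3,0,0,0,0,0,0.3,0,0,0,0,0,0.3,0,0,0,0,0,0.3,0,0,0,0,0,0,0,0,0,0,0,0,0,0,0]
}}

```text
clock: 14.92
position: [437.1, -62.4, 54.9]
eef_rot: [-0.001, 0.0, 1.0, -0.0]
force: [-0.0, -0.5, 0.0]
finger_gap: 0.303
finger_force: 39.5
```

>>> {"op": "move_arm", "data": {
  "rows": [0,0,0.2,0,0,0,0,0,0.05,0,0,0,0,0,0.04,0,0,0,0,0,0,0,0,0,0,0,0,0,0,0]
}}

```text
clock: 15.33
position: [437.6, -62.4, 48.4]
eef_rot: [0.0, 0.0, 1.0, 0.0]
force: [-0.1, -0.3, -0.7]
finger_gap: 0.306
finger_force: 39.5
```

>>> {"op": "move_arm", "data": {
  "rows": [0,0,0.06,0,0,0,0,0,0,0,0,0,0,0,0,0,0,0]
}}

```text
clock: 15.58
position: [437.6, -62.4, 46.8]
eef_rot: [0.0, 0.0, 1.0, 0.0]
force: [-0.0, 0.2, -0.0]
finger_gap: 0.31
finger_force: 39.5
```

>>> {"op": "move_arm", "data": {
  "rows": [0,0,0,0,0,0,0,0,0,0,0,0,0,0,0,0,0,0,0,0,0,0,0,0,0,0,-0.4,0,0,0,0,0,-0.9,0,0,0,0,0,-0.9,0,0,0,0,0,-0.9,0,0,0,0,0,-0.9,0,0,0,0,0,0,0,0,0,0,0,0,0,0,0],
  "hand": 100
}}

```text
clock: 16.5
position: [438.4, -62.3, 147.9]
eef_rot: [0.002, 0.0, 1.0, 0.0]
force: [0.7, -0.1, -0.4]
finger_gap: 0.61
finger_force: 0.0
```

```bash
python3 - <<'E'
from h import *
s,p,r=st(); c=cam('wrist'); print(p,s['finger_gap'],ring(c,(437.6,-62.2),46,14),ring(c,(437.6,-62.2),28,21))
save(c,'w5.png')
E
```

```text
[438.40152465 -62.33011075 147.85498446] 0.610349169920864 (array([438.1, -62.6,  46. ]), 14.1, array([437.7, -62.6,  46. ]), 955) (array([438.8, -62.5,  28.1]), 20.9, array([433.3, -62.5,  28.1]), 1107)
```

View pics/w5.png

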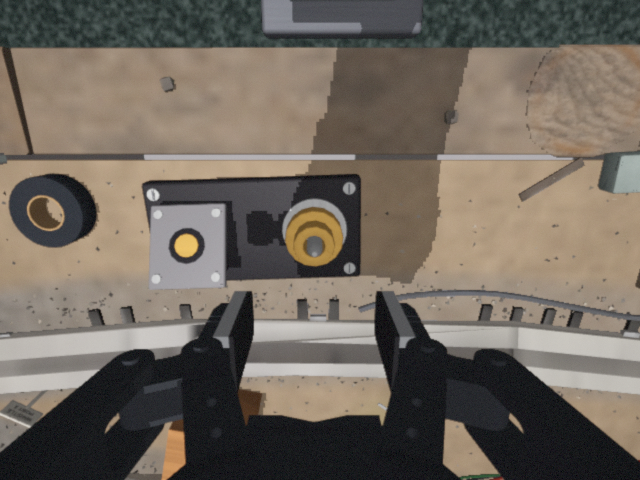

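Both collars are seated: in the picture they are stacked round the post tip at (314,243), and their tops measure 28 and 46 mm. Next is the probe. I'll approach with the tool pitched 25° so it is vertical when pressing.

>>> {"op": "move_arm", "data": {
  "rows": [0,0,-0.9,0,0,0,-0.9,-0.48,-0.4,0,0,0,-0.9,-0.48,-0.4,0,0,0,-0.9,-0.48,-0.4,0,0,0,-0.9,-0.48,-0.4,0,0,0,-0.9,-0.48,-0.4,0,0,0,-0.9,-0.48,-0.4,0,0,0,-0.9,-0.48,-0.4,0,0,0,0,0,0,0,6.25,0,0,0,0,0,6.25,0,0,0,0,0,6.25,0,0,0,0,0,6.25,0],
  "hand": 60
}}

```text
clock: 17.55
position: [595.0, -146.3, 238.3]
eef_rot: [-0.219, 0.0, 0.976, 0.0]
force: [1.0, 0.9, -0.2]
finger_gap: 0.762
finger_force: 0.0
```

>>> {"op": "move_arm", "data": {
  "rows": [0,0,0,0,0,0,0,0,0,0,0,0,0,0,0,0,0,0]
}}

```text
clock: 17.8
position: [594.7, -146.8, 238.0]
eef_rot: [-0.216, 0.0, 0.976, 0.0]
force: [-0.5, -0.1, -0.2]
finger_gap: 0.768
finger_force: 0.0
```

```bash
python3 - <<'E'
from h import *
import pickle
s,p,r=st(); c=cam('wrist'); save(c,'w6.png'); pickle.dump(c,open('w6.pkl','wb')); print(s['clock'],p,r.as_matrix().round(4).tolist(),np.round(s['qpos'],3),s['finger_gap']); print(proj(c,[619,-148,136]),proj(c,[619,-148,56]))
E
```

```text
17.8 [ 594.73052075 -146.77460904  237.99639649] [[-0.9064, 0.0008, -0.4225], [0.0008, 1.0, 0.0002], [0.4225, -0.0002, -0.9064]] [-0.02   0.669  0.265  1.298 -0.069  1.62   1.806] 0.7684391212215672
(np.float64(312.10437051929256), np.float64(349.07615313955284)) (np.float64(312.5261727113753), np.float64(333.4595701876002))
```

View pics/w6.png

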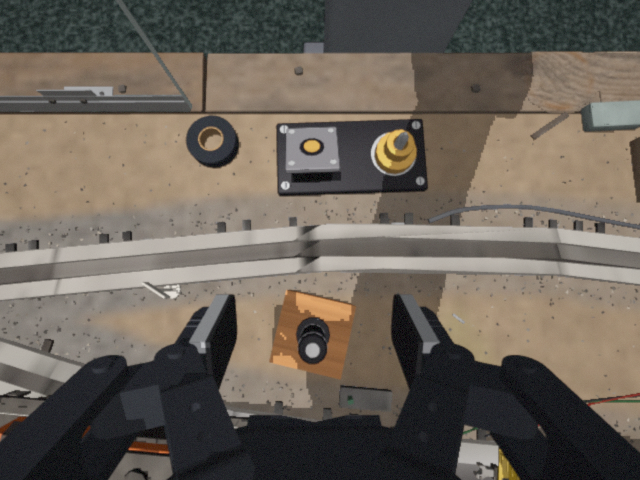

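The wrist view shows the probe's handle end at (312,350), its collar around (313,325) on the stand, and both fingers clear of it.

```bash
python3 - <<'E'
from h import *
import pickle
c=pickle.load(open('w6.pkl','rb'));P=pts(c)
B=P[280:385,262:365];U=np.stack(np.mgrid[280:385,262:365][::-1],-1)
def sel(lo,hi): 
    k=(B[...,2]>lo)&(B[...,2]<hi); return B[k],U[k]
for lo,hi in((128,145),(110,128),(85,110),(58.5,66)):
    q,u=sel(lo,hi); print(lo,len(q),'mean',q.mean(0).round(1),'x',q[:,0].min().round(1),q[:,0].max().round(1),'y',q[:,1].min().round(1),q[:,1].max().round(1),np.median(q[:,2]).round(1))
q,u=sel(132,145);zt=np.median(q[:,2]);print('cap circle',cv2.minEnclosingCircle(plane(c,u,zt)[:,:2].astype(np.float32)),zt)
q,u=sel(53,57.9);q2=plane(c,u,56.5)[:,:2].astype(np.float32);print('stand',cv2.minAreaRect(q2),np.median(q[:,2]))
# handle cylinder fit (r=10, axis vertical-ish) with tilt
q,u=sel(70,131)
def f(a):
    x=a[0]+a[2]*(q[:,2]-100)/100;y=a[1]+a[3]*(q[:,2]-100)/100;return np.hypot(q[:,0]-x,q[:,1]-y)-10
s=least_squares(f,[619,-148,0,0],loss='soft_l1',f_scale=.5);print('cyl',s.x.round(2),len(q),np.median(abs(s.fun)))
E
```

```text
128 735 mean [ 618.3 -148.   136.3] x 608.8 628.9 y -157.4 -138.5 136.2
110 69 mean [ 611.5 -148.3  120.3] x 609.0 619.8 y -158.4 -137.8 118.5
85 77 mean [ 611.2 -147.7   98.2] x 609.4 616.7 y -157.8 -138.8 98.5
58.5 315 mean [ 613.  -147.9   61.1] x 604.6 626.2 y -162.4 -128.2 61.1
cap circle ((618.7695922851562, -148.07327270507812), 9.893043518066406) 136.2784430876206
stand ((619.1781616210938, -148.1737060546875), (63.92696762084961, 63.993011474609375), 76.88748168945312) 56.15687384250779
cyl [ 6.1937e+02 -1.4819e+02 -2.6000e-01  4.0000e-02] 234 0.12742600287475359
```

>>> {"op": "move_arm", "data": {
  "rows": [-0.42,-0.03,-0.2,0,0,0,-0.43,-0.02,-0.2,0,0,0,0,0,0,0,0,0,0,0,0,0,0,0,-0.37,0,0.8,0,0,0,-0.37,0,0.8,0,0,0,-0.37,0,0.8,0,0,0,-0.28,0,0.6,0,0,0,-0.19,0,0.4,0,0,0,0,0,0,0,0,0,0,0,0,0,0,0]
}}

```text
clock: 18.77
position: [618.1, -147.8, 146.3]
eef_rot: [-0.216, 0.0, 0.976, 0.0]
force: [0.4, -0.3, 0.8]
finger_gap: 0.764
finger_force: 0.0
```

```bash
cat > go.py <<'E'
import sys
from h import *
s,p,r=st(); t=np.array([float(x) for x in sys.argv[1:4]])
print(s['clock'],p.round(2),r.as_matrix().round(4).tolist(),'f',np.round(s['force'],1)); print('tool units',(r.inv().apply(t-p)/25).round(3))
E
python3 go.py 618.2 -148.1 102.5
```

```text
18.7667 [ 618.08 -147.82  146.33] [[-0.9064, 0.0006, -0.4224], [0.0005, 1.0, 0.0002], [0.4224, -0.0, -0.9064]] f [ 0.4 -0.3  0.8]
tool units [-0.745 -0.011  1.587]
```

>>> {"op": "move_arm", "data": {
  "rows": [-0.3,0,0.64,0,0,0,-0.3,0,0.64,0,0,0,-0.15,-0.01,0.31,0,0,0,0,0,0,0,0,0,0,0,0,0,0,0,0,0,0,0,0,0]
}}

```text
clock: 19.27
position: [619.3, -148.3, 103.1]
eef_rot: [-0.216, 0.0, 0.976, -0.0]
force: [0.8, -0.0, 0.7]
finger_gap: 0.763
finger_force: 0.0
```

>>> {"op": "move_arm", "data": {
  "rows": [0,0,0,0,0,0,0,0,0,0,0,0,0,0,0,0,0,0,0,0,0,0,0,0,0,0,0,0,0,0,0,0,0,0,0,0,0,0,0,0,0,0,0,0,0,0,0,0,0,0,0,0,0,0],
  "hand": 255,
  "newtons": 60
}}

```text
clock: 20.02
position: [618.9, -147.9, 102.3]
eef_rot: [-0.216, 0.0, 0.976, 0.0]
force: [0.4, -0.1, 6.0]
finger_gap: 0.216
finger_force: 58.5
```

```bash
python3 go.py 618.2 -148.1 192.5
```

```text
20.0167 [ 618.91 -147.93  102.28] [[-0.9066, 0.0003, -0.422], [0.0002, 1.0, 0.0001], [0.422, -0.0, -0.9066]] f [ 0.4 -0.1  6. ]
tool units [ 1.548 -0.007 -3.26 ]
```

>>> {"op": "move_arm", "data": {
  "rows": [0.19,0,-0.4,0,0,0,0.28,0,-0.6,0,0,0,0.28,0,-0.6,0,0,0,0.37,0,-0.8,0,0,0,0.37,0,-0.8,0,0,0,0.37,0,-0.8,0,0,0,0.19,0,-0.4,0,0,0,0,0,0,0,0,0,0,0,0,0,0,0,0,0,0,0,0,0]
}}

```text
clock: 20.85
position: [618.1, -147.7, 221.6]
eef_rot: [-0.217, 0.0, 0.976, 0.0]
force: [0.7, -1.3, -0.5]
finger_gap: 0.221
finger_force: 58.5
```

```bash
python3 - <<'E'
from h import *
import pickle
s,p,r=st(); c=cam('top'); c2=cam('scene'); print(s['clock'],p,s['force'],s['finger_gap'],s['finger_force'])
pickle.dump((c,c2,p,r.as_matrix()),open('lift.pkl','wb'))
for n,k in(('top',c),('scene',c2)):
    a=proj(k,p+[0,0,2]);print(n,a,proj(k,p-[0,0,98]))
u,v=map(int,proj(c2,p-[0,0,50])); cv2.imwrite('pics/s1.png',cv2.resize(c2['color'][v-60:v+60,u-80:u+80,::-1],None,fx=5,fy=5))
E
```

```text
20.85 [ 618.09642338 -147.69557451  221.58778476] [ 0.74265314 -1.32593729 -0.51362977] 0.2206265734653889 58.49642336368561
top (np.float64(431.5136442757406), np.float64(153.7810675998624)) (np.float64(419.9647615111476), np.float64(175.00737843825993))
scene (np.float64(407.8154619838457), np.float64(197.3966895009895)) (np.float64(401.1676351208879), np.float64(230.0099740792828))
```

View pics/s1.png

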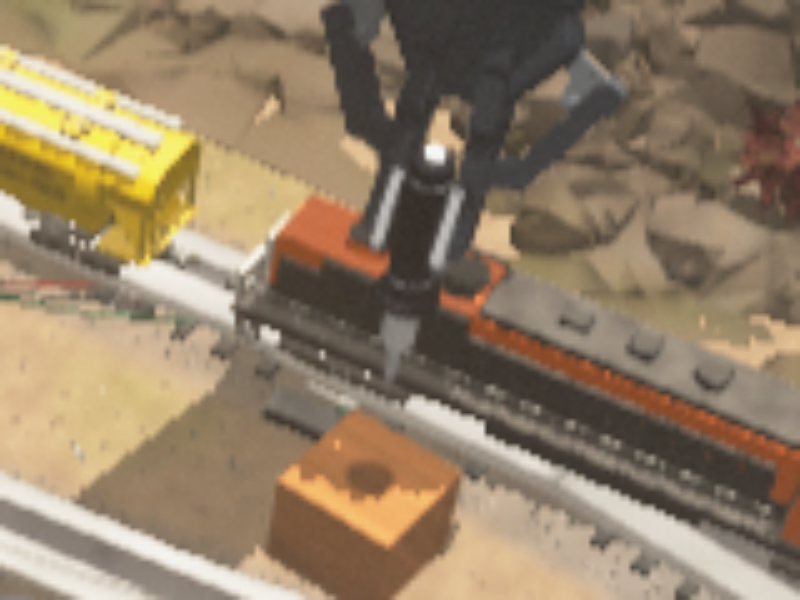

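The crop shows the probe clear of the stand (hole at (370,475)), held by the handle and upright, with its tip at (390,375). I'll check its pose in the hand with the wrist camera.

```bash
cat > probe.py <<'E'
from h import *
s,p,r=st(); c=cam('wrist'); P=pts(c); o=r.inv()
a0=r.apply([-.4226,0,-.9063])  # nominal probe axis in world
L=o.apply((P-p).reshape(-1,3)).reshape(P.shape)  # tool frame
ax=np.array([-.4226,0,-.9063])*1.0
ax=np.array([.4226,0,-.9063]) if abs(r.apply([.4226,0,-.9063])[2])>abs(r.apply([-.4226,0,-.9063])[2]) and __name__!='x' else ax
# axial coord & perpendicular
def ana(ax,verbose=True):
    h=L@ax; e1=np.cross([0,1,0],ax); e2=np.array([0,1.,0])
    x=L@e1; y=L@e2
    for nm,lo,hi,rad in(('cap',31,38,14),('collar',-45,-36,20)):
        k=(h>lo)&(h<hi)&(np.hypot(x,y)<rad)
        print(nm,k.sum(),'h',np.median(h[k]).round(1),'x',x[k].min().round(1),x[k].max().round(1),'y',y[k].min().round(1),y[k].max().round(1))
        if nm=='cap': (cc,rr)=cv2.minEnclosingCircle(np.stack([x[k],y[k]],-1).astype(np.float32)); print(cc,rr)
    k=(h>-36)&(h<30)&(np.hypot(x,y)<14)&(np.hypot(x,y)>7)
    f=lambda a:np.hypot(x[k]-a[0]-a[2]*h[k],y[k]-a[1]-a[3]*h[k])-10
    q=least_squares(f,[0,0,0,0],loss='soft_l1',f_scale=.3); print('cyl',k.sum(),q.x.round(3),np.median(abs(q.fun)).round(2))
print(s['clock'],p); print('axis world',r.apply(ax)); ana(ax)
E
python3 probe.py
```

```text
20.95 [ 618.01390705 -147.72702788  221.35874268]
axis world [ 2.68676499e-03 -4.75160226e-04  9.99981503e-01]
cap 3654 h 34.0 x -9.5 10.0 y -13.9 13.9
(0.6305326223373413, -0.003700733184814453) 13.933820724487305
collar 468 h -41.2 x -14.1 -2.5 y -10.6 10.4
cyl 1492 [ 0.069 -0.011 -0.001  0.004] 1.8
```

```bash
python3 - <<'E'
from h import *
import pickle
d=pickle.load(open('c0.pkl','rb'))
for nm,c in(('w2',pickle.load(open('w2.pkl','rb'))),('w6',pickle.load(open('w6.pkl','rb'))),('top',d['top']),('scene',d['scene'])):
    u0,v0=proj(c,[440.5,-149,41.3]); hsv=cv2.cvtColor(c['color'],cv2.COLOR_RGB2HSV)
    m=cv2.inRange(hsv,(16,110,90),(38,255,255)); vv,uu=np.mgrid[0:480,0:640]; m[np.hypot(uu-u0,vv-v0)>22]=0
    n,l,s,cc=cv2.connectedComponentsWithStats(m); k=1+np.argmax(s[1:,4])
    P=pts(c)[l==k]; print(nm,s[k][4],cc[k].round(1),'plane',plane(c,cc[k],41.3).round(1)[0],'depth med',np.median(P,0).round(1), 'foot' ,foot(c) if nm=='w2' else '')
E
python3 go.py 403 -150 200
```

```text
w2 540 [184.  263.4] plane [ 439.4 -148.7   41.3] depth med [ 439.8 -148.9   40.5] foot (array([437.68, -62.18,  24.16]), 57, np.float64(0.05))
w6 177 [311.4 145.7] plane [ 440.4 -149.    41.3] depth med [ 440.2 -149.4   40.3] foot 
top 75 [419.3 281.9] plane [ 441.3 -151.    41.3] depth med [ 441.1 -150.3   42. ] foot 
scene 46 [367.  306.5] plane [ 441.4 -149.1   41.3] depth med [ 441.2 -148.9   41.2] foot 
21.0 [ 618.13 -147.73  221.53] [[-0.9053, 0.0002, -0.4248], [0.0, 1.0, 0.0005], [0.4248, 0.0004, -0.9053]] f [ 0.8  0.3 -0.4]
tool units [ 7.424 -0.093  4.435]
```

>>> {"op": "move_arm", "data": {
  "rows": [0.89,-0.01,0.52,0,0,0,0.89,-0.01,0.52,0,0,0,0.89,-0.01,0.52,0,0,0,0.89,-0.01,0.52,0,0,0,0.89,-0.01,0.52,0,0,0,0.89,-0.02,0.52,0,0,0,0.89,-0.02,0.52,0,0,0,0.89,-0.02,0.52,0,0,0,0.89,-0.02,0.52,0,0,0,0,0,0,0,-5,0,0,0,0,0,-5,0,0,0,0,0,-5,0]
}}

```text
clock: 22.0
position: [387.6, -151.1, 201.2]
eef_rot: [-0.086, 0.0, 0.996, -0.0]
force: [-0.0, 0.5, -0.7]
finger_gap: 0.22
finger_force: 58.5
```

>>> {"op": "move_arm", "data": {
  "rows": [0,0,0,0,-5,0,0,0,0,0,-5,0,0,0,0,0,0,-2.1,0,0,0,0,0,0,0,0,0,0,0,0,0,0,0,0,0,0]
}}

```text
clock: 22.5
position: [388.1, -151.1, 201.5]
eef_rot: [-0.0, -0.018, 1.0, -0.0]
force: [0.4, -0.7, -1.1]
finger_gap: 0.219
finger_force: 58.5
```

```bash
cat > aim.py <<'E'
import sys
from h import *
s,p,r=st(); h=float(sys.argv[1]); n=np.array([-.4223,-.0155,.9063]); D=np.array([440.2,-149.1,41.])
a=r.apply([.4226,0,-.9063]); print(s['clock'],p.round(2),'axis',a.round(4),'off deg',np.degrees(np.arccos(a@n)).round(2),'f',np.round(s['force'],1),'j',np.round(s['qpos'],2))
tip=p-98*a; e=tip-D; print('tip height',(e@n).round(2),'lateral',(e-(e@n)*n).round(2))
t=D+h*n+98*a; print('tool units',(r.inv().apply(t-p)/25).round(3),'rot',np.degrees(r.inv().apply(np.cross(a,n))).round(2))
E
python3 aim.py 15; python3 probe.py
```

```text
22.5 [ 388.06 -151.07  201.47] axis [-0.4216 -0.015   0.9066] off deg 0.49 f [ 0.4 -0.7 -1.1] j [ 0.01  0.1   0.26  2.14 -0.03  0.9   1.9 ]
tip height 69.49 lateral [18.52  0.58  8.64]
tool units [-0.182  0.004  2.321] rot [-0.02 -0.05 -0.01]
22.5 [ 388.05515044 -151.06801697  201.47199584]
axis world [-0.42160757 -0.01500642  0.90663792]
cap 3515 h 34.6 x -9.4 10.0 y -14.0 13.9
(0.5093472599983215, -0.0385136716067791) 13.947339057922363
collar 465 h -40.6 x -13.9 -2.4 y -10.7 10.3
cyl 1480 [ 0.174 -0.006 -0.001  0.004] 1.79
```

>>> {"op": "move_arm", "data": {
  "rows": [-0.03,0,0.4,0,0,0,-0.05,0,0.6,0,0,0,-0.05,0,0.6,0,0,0,-0.03,0,0.4,0,0,0,-0.02,0,0.32,0,0,0,0,0,0,0,0,0,0,0,0,0,0,0,0,0,0,0,0,0]
}}

```text
clock: 23.22
position: [392.6, -151.1, 144.0]
eef_rot: [0.0, -0.018, 1.0, -0.0]
force: [-0.6, 0.3, -1.4]
finger_gap: 0.216
finger_force: 58.6
```

```bash
python3 aim.py 2; python3 - <<'E'
from h import *
s,p,r=st();a=r.apply([.4226,0,-.9063]);tip=p-98*a
ims=[]
for n in('scene','top'):
    c=cam(n);u,v=proj(c,tip);print(n,u,v,proj(c,[440.2,-149.1,41]),proj(c,p+2*a));u,v=int(u),int(v);ims.append(cv2.resize(c['color'][v-40:v+40,u-40:u+40,::-1],(400,400),interpolation=cv2.INTER_CUBIC))
cv2.imwrite('pics/hover.png',np.hstack(ims))
E
```

```text
23.2167 [ 392.58 -151.08  143.95] axis [-0.4225 -0.0151  0.9062] off deg 0.49 f [-0.6  0.3 -1.4] j [ 0.02  0.2   0.26  2.2  -0.07  0.75  1.94]
tip height 15.45 lateral [ 0.31 -0.25  0.14]
tool units [-0.215  0.011  0.493] rot [-0.02  0.01 -0.01]
scene 366.38673058899195 305.38057718252367 (np.float64(366.7788361054481), np.float64(306.98946745737214)) (np.float64(362.3118475853133), np.float64(294.44203411147697))
top 420.21341291831567 284.9606724486806 (np.float64(418.3400338204965), np.float64(282.6082757477993)) (np.float64(432.84783113537765), np.float64(303.5101878429302))
```

View pics/hover.png

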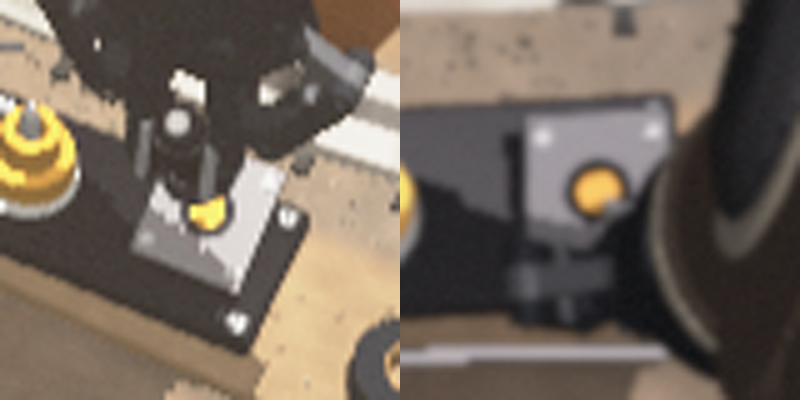

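Hover view: the tip is just over the brass disc in both views, near (210,205) left and (605,205) right, with both collars in place. I'll take a force baseline before pressing.

```bash
cat > favg.py <<'E'
from h import *
n=np.array([-.4223,-.0155,.9063]);F=[]
for i in range(14):
    ctrl.read_camera('wrist'); F.append(st()[0]['force'])
F=np.array(F);print('F mean',F.mean(0).round(2),'sd',F.std(0).round(2),'along n',(F@n).mean().round(2),'+-',((F@n).std()/np.sqrt(14)).round(2))
E
python3 favg.py; python3 aim.py 2
```

```text
F mean [ 0.04  0.02 -0.73] sd [0.53 0.52 0.28] along n -0.68 +- 0.09
24.0167 [ 392.2  -150.98  143.61] axis [-0.4223 -0.0153  0.9063] off deg 0.49 f [-0.2  0.1 -0.4] j [ 0.02  0.2   0.26  2.2  -0.07  0.75  1.94]
tip height 15.3 lateral [-0.16 -0.14 -0.08]
tool units [-0.231  0.005  0.479] rot [-0.01 -0.   -0.  ]
```

>>> {"op": "move_arm", "data": {
  "rows": [-0.08,0,0.17,0,0,0,-0.08,0,0.17,0,0,0,-0.08,0,0.17,0,0,0,-0.05,0,0.1,0,0,0,-0.045,0,0.085,0,0,0,0,0,0,0,0,0,0,0,0,0,0,0,0,0,0,0,0,0]
}}

```text
clock: 24.68
position: [400.4, -150.6, 126.2]
eef_rot: [-0.0, -0.018, 1.0, 0.0]
force: [-1.2, 0.4, 0.9]
finger_gap: 0.218
finger_force: 58.6
```

```bash
python3 favg.py; python3 aim.py -8
```

```text
F mean [-1.06  0.73  0.09] sd [0.61 0.43 0.46] along n 0.51 +- 0.12
25.3833 [ 400.54 -150.61  126.24] axis [-0.4222 -0.0154  0.9063] off deg 0.49 f [-1.8  1.4  0.7] j [ 0.03  0.24  0.25  2.2  -0.09  0.71  1.95]
tip height -3.98 lateral [ 0.04 -0.06  0.02]
tool units [-0.067  0.002  0.147] rot [-0.   -0.01 -0.  ]
```

>>> {"op": "move_arm", "data": {
  "rows": [-0.04,0,0.09,0,0,0,-0.035,0,0.075,0,0,0,0,0,0,0,0,0,0,0,0,0,0,0,0,0,0,0,0,0,0,0,0,0,0,0]
}}

```text
clock: 25.88
position: [402.5, -150.6, 122.2]
eef_rot: [0.0, -0.018, 1.0, -0.0]
force: [-1.0, 0.3, 1.3]
finger_gap: 0.214
finger_force: 58.6
```

```bash
python3 favg.py; python3 favg.py; python3 aim.py -8; python3 probe.py
```

```text
F mean [-1.34 -0.21  1.46] sd [0.45 0.4  0.47] along n 1.89 +- 0.13
F mean [-1.33 -0.38  1.27] sd [0.55 0.52 0.47] along n 1.72 +- 0.11
27.2833 [ 402.49 -150.59  122.15] axis [-0.4224 -0.0154  0.9063] off deg 0.49 f [-1.   0.   1.3] j [ 0.03  0.25  0.25  2.2  -0.1   0.7   1.95]
tip height -8.5 lateral [ 0.1  -0.12  0.04]
tool units [ 0.012  0.005 -0.017] rot [-0.01  0.01 -0.  ]
27.2833 [ 402.49118354 -150.59437507  122.15002719]
axis world [0.42224853 0.01532475 0.90633426]
cap 43 h 32.3 x -8.8 -3.8 y -11.7 11.5
(-7.128540515899658, -0.12232350558042526) 11.57612133026123
  return _methods._mean(a, axis=axis, dtype=dtype,
  ret = ret.dtype.type(ret / rcount)
Traceback (most recent call last):
  File "probe.py", line 18, in <module>
    print(s['clock'],p); print('axis world',r.apply(ax)); ana(ax)
                                                          ~~~^^^^
  File "probe.py", line 13, in ana
    print(nm,k.sum(),'h',np.median(h[k]).round(1),'x',x[k].min().round(1),x[k].max().round(1),'y',y[k].min().round(1),y[k].max().round(1))
                                                      ~~~~~~~~^^
ValueError: zero-size array to reduction operation minimum which has no identity
```

The force change is 2.5 N, which puts the tip half-way in. I'll confirm the probe hasn't slipped in the jaws.

```bash
sed -i 's/^ax=np.array(\[.4226.*$/ax=np.array([.4226,0,-.9063])/' probe.py; python3 probe.py; python3 -c "
from h import *
c=cam('top');print(ring(c,(437.6,-62.2),46,14))"
```

```text
27.3333 [ 402.43594023 -150.59927622  122.12043158]
axis world [-0.42231526 -0.01533319  0.90630302]
cap 3535 h 34.6 x -9.3 10.2 y -13.9 13.9
(0.5791413187980652, 0.011248111724853516) 13.947332382202148
collar 464 h -40.5 x -13.9 -2.3 y -10.7 10.3
cyl 1468 [ 0.203 -0.039 -0.001  0.002] 1.78
(array([438.8, -62.9,  46.1]), 13.8, array([438.7, -62.7,  46.1]), 132)
```

No slip, and the collars are still seated.

```bash
python3 -c "
from rig import ctrl; print(ctrl.sign_off())"
```

```text
the job is handed in; nothing more can be done
None
```

The job is handed in: both collars are seated on the post (tops measured at 28 and 46 mm), and the probe is held square on the brass disc with its tip about 8 mm in, estimated from a 2.5 N force rise.

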